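# Switch on the microscope lamp at its controller

## Robot

A 6-joint arm with a two-finger parallel gripper is mounted at the origin on the work surface. World frame = base frame: x ahead of the robot, y to its left, z up, the work surface at z = 0. Lengths are in mm, angles in rad, forces in N, time in s.
With the tool pointing down it reaches from about 250 to 775 mm from the base axis. Payload 4 kg.
Tool frame: the origin (TCP) lies at the very end of the fingers, on their centre line; the grasp point (between the pads) lies 19 mm behind it; y points along the fingers, z is the direction in which the jaws open and shut, and the axes are right-handed (so a half turn about y gives the same grasp; the last joint's range is limited). The gripper opens to 94 mm and grips with 3 to 60 N. Pads are 16 mm wide; open, the fingers measure 119 mm over their backs; the gripper's body (75 mm by 177 mm) begins 78 mm behind the grasp point.
Start: joints at [1.177, 0.087, 1.371, -0, 1.684, -0.103], TCP at [157.706, 526.927, 181.906] pointing down, gripper open.
Joint ranges: [-3.1, 3.1], [-0.76, 2.03], [0.27, 2.55], [-1.08, 4.22], [0.17, 2.65], [-2.57, 2.57]. Speed limits (rad/s): [2.79, 2.79, 3.14, 3.14, 3.14, 3.14].

## Interface

Orientations are given as a 3x3 rotation matrix whose columns are the frame's x, y, z axes.
In Python, from bench import ctrl gives the robot as it stands. The module is installed in compiled form; this text tells all that it offers.
- The arm moves only by the shell command python3 -m pendant 'ROWS'. ROWS is JSON, a list of rows, each an object of numbers: "tx", "ty", "tz": the shift along the tool's x, y, z in mm; "wx", "wy", "wz": the turn, a rotation vector about the tool's x, y, z in rad; "hand": the closure, from 0 (fully open) to 1 (shut). A call has exactly 5 rows; each row shifts and turns the commanded pose from where the row before left it, along the tool's axes as they then stand; what a row does not reach is not made up. A row lasts 1/12 s, in which the tool goes at most 41.7 mm and 7.16 degrees, less where a joint would pass 70% of its speed; a pose out of reach is approached as far as the arm can. A call is refused whole if a number of a shift passes 41.7 or a number of a turn 0.125, either way. A call with a gripper value outside its range is refused whole. The fingers move at their own pace and stop on an object; the grip force is fixed at half the most. Time passes only in rows, so rows that do not move let the fingers close, or fill a call up. It gives the time, the measured TCP pose, the force and the opening at its end, in the units of the state.
- ctrl.get_obs(): the state, without advancing time (a new reading comes with each control period).
- ctrl.snapshot(name): name is "side" or "top"; returns (picture, depth): 480x640x3 uint8, blue, green, red; 480x640 float32, mm along the optical axis (not along the pixel's ray), 0 where there is no reading.
- ctrl.calibration(name): a dict with "mtx" (3x3 intrinsics, pixels), "D" ([k1, k2, p1, p2, k3] as OpenCV has them; the pictures are not rectified), "origin" and "attitude" of the camera in the world. Camera axes: x right, y down, z forward; pixel columns grow to the right and rows downward; lengths in mm; the calibration is good to about 2 mm. A picture is of the moment at which its call begins. calibration takes no time and is no camera call.
- ctrl.job_done(): hands the job in, once; it reports no verdict.
The state is a dict: "time_s": time; "joints": joint angles; "qvel": joint speeds; "tau": joint torques, N m; "eef_pos": TCP position; "tcp_rot": TCP orientation; "wrist_force": force on the tool from outside, world axes, zero at the start; "ft_torque": the same for the moment, N m; "gripper_width": finger opening in mm.
Only numpy, scipy, OpenCV 4.12 (cv2) and the standard library are available. Lean on these libraries where they do the work, as an engineer would, in place of code of your own. Each camera call takes 0.05 s, during which the arm holds its last target.

## Task

On the microscope lamp's controller, switch on the power by pressing down the raised end of the black rocker until it has tipped fully over, and then press the square key fully down, where it stays. Only press, lightly, with the fingertips, leave the other three keys up and the bottle, slide box and pot where they stand, pick nothing up, and withdraw.

Things in the scene. Friction and masses are not known exactly. Their poses are not given: they have to be found in the camera images.
- controller: white desk unit, 170 (x) x 270 (y) x 40 mm high, fixed to the bench; its controls are light ones, over 30 N would break them; origin at the centre of its underside on the bench, z up. The row of four keys runs along its y axis, 45 mm towards +x of its centre, 55 mm between neighbours' centres; the rocker sits 45 mm towards -x of the centre, anywhere along y within 65 mm of the centre
- rocker_end (a point): the spot to press on the black rocker: on the top face of its raised end, under a thin white line, 8 mm from that end's edge and 24 mm from the pivot, about 59 mm above the bench while off. The rocker paddle is 64 mm long along the controller's y, 30 mm wide, 8 mm thick, its raised end is towards the controller's +y, its pivot 50 mm above the bench
- rocker (a joint): 0 = off (marked end raised), 0.4 = on (marked end down), rad. No return spring: 1 to 3 N at the marked end moves it, it stays where pushed, stops at 0 and 0.4. From 0 to 0.4 a fingertip centred on the spot goes down 7 to 9 mm. The paddle is sprung: pressed on at the stop with over about 4 N its end gives a few mm more (about 2 N per mm) and comes back when let go
- square_top (a point): plain black plastic stay-down key, square 24 x 24 mm outline seen from above; the point is the centre of its flat top, 56 mm above the bench while the key is up (16 mm above the controller's top). Its place in the row changes
- square_key (a joint): how far the square key is pushed down: 0 = up, 0.008 = fully down (m). About 3 N moves it, without a spring: it stays as far down as it was pushed, with a stop at 8 mm. Its cap is sprung: pressed on at the stop with more than 5 N it gives up to 6 mm further, 2.5 N per mm, and comes back when let go
- round_top (a point): plain black plastic stay-down key, round, 26 mm across, outline seen from above; the point is the centre of its flat top, 56 mm above the bench while the key is up (16 mm above the controller's top). Its place in the row changes; to be left up
- round_key (a joint): how far the round key is pushed down: 0 = up, 0.008 = fully down (m). About 3 N moves it, without a spring: it stays as far down as it was pushed, with a stop at 8 mm. Its cap is sprung: pressed on at the stop with more than 5 N it gives up to 6 mm further, 2.5 N per mm, and comes back when let go
- small_top (a point): plain black plastic stay-down key, small round, 16 mm across, outline seen from above; the point is the centre of its flat top, 56 mm above the bench while the key is up (16 mm above the controller's top). Its place in the row changes; to be left up
- small_key (a joint): how far the small round key is pushed down: 0 = up, 0.008 = fully down (m). About 3 N moves it, without a spring: it stays as far down as it was pushed, with a stop at 8 mm. Its cap is sprung: pressed on at the stop with more than 5 N it gives up to 6 mm further, 2.5 N per mm, and comes back when let go
- oblong_top (a point): plain black plastic stay-down key, oblong 38 x 14 mm (long along the controller's x) outline seen from above; the point is the centre of its flat top, 56 mm above the bench while the key is up (16 mm above the controller's top). Its place in the row changes; to be left up
- oblong_key (a joint): how far the oblong key is pushed down: 0 = up, 0.008 = fully down (m). About 3 N moves it, without a spring: it stays as far down as it was pushed, with a stop at 8 mm. Its cap is sprung: pressed on at the stop with more than 5 N it gives up to 6 mm further, 2.5 N per mm, and comes back when let go
- amber_bottle: loose amber glass bottle with black cap, 44 mm across, 85 mm high, beside the controller's +y end; origin at the centre of its underside; leave alone
- slide_box: loose wooden slide box 85 x 40 x 32 mm high, beside the controller's -y end; origin at the centre of its underside; leave alone
- stain_pot: loose white ceramic pot, 50 mm across, 45 mm high, beyond the controller (+x side); origin at the centre of its underside; leave alone

How it is judged:
By the outcome, as a careful person would: the job done as asked, in the order asked, and still so for the second after the job is handed in, with the robot touching nothing.
It also fails if it takes over 38 s, if anything falls off the work surface, if the arm or the gripper's body presses on something with over 40 N, if the wrist force passes 120 N, or if a joint passes its speed limit or range.

## Working session

There is one attempt and no reset: what is moved stays moved. The work goes in short steps, Python scripts to look and compute and a shell command to move; the robot and the scene stay as the last step left them, time stands still between calls to the robot, and variables do not carry over. Pictures are saved under pics/ and viewed, and the job is handed in when it is done.

```bash
mkdir -p pics; python3 - <<'E'
from bench import ctrl
import cv2, numpy as np
o=ctrl.get_obs()
print(o)
for n in ("top","side"):
    p,d=ctrl.snapshot(n); cv2.imwrite(f"pics/{n}0.png",p); np.save(f"pics/{n}0d.npy",d)
    print(n,ctrl.calibration(n))
E
```

```text
{'time_s': 0.0, 'joints': array([ 1.17689851e+00,  8.78978897e-02,  1.37227460e+00, -2.80249701e-05,
        1.68361862e+00, -1.03101743e-01]), 'qvel': array([ 0.00186687, -0.0019875 ,  0.0006161 ,  0.0011927 ,  0.00010236,
       -0.00153392]), 'tau': array([-6.77560638e-04, -3.40187144e+01, -3.02426291e+01,  7.17709330e-02,
        3.31425795e-02, -1.76449607e-04]), 'eef_pos': array([157.46822967, 526.32578335, 180.72515343]), 'tcp_rot': array([[ 9.58014955e-01, -8.18034304e-04,  2.86717067e-01],
       [-2.86718165e-01, -2.04079008e-03,  9.58012802e-01],
       [-1.98557991e-04, -9.99997583e-01, -2.18965271e-03]]), 'wrist_force': array([0.36707248, 1.11821106, 0.34538192]), 'ft_torque': array([-0.0023493 , -0.00464645,  0.01138999]), 'gripper_width': 93.87600112821909}
top {'mtx': array([[493.31404608,   0.        , 324.34890337],
       [  0.        , 493.31404608, 236.97332014],
       [  0.        ,   0.        ,   1.        ]]), 'D': array([-0.08678673,  0.        ,  0.        ,  0.        ,  0.        ]), 'origin': array([ 446.75043615,   46.55183876, 1045.36026666]), 'attitude': array([[-8.80250255e-04, -9.92058997e-01,  1.25770311e-01],
       [-9.99988816e-01,  2.88821625e-04, -4.72060785e-03],
       [ 4.64679631e-03, -1.25773060e-01, -9.92048156e-01]])}
side {'mtx': array([[523.29878009,   0.        , 316.19637049],
       [  0.        , 523.29878009, 245.10703981],
       [  0.        ,   0.        ,   1.        ]]), 'D': array([-0.09534822,  0.        ,  0.        ,  0.        ,  0.        ]), 'origin': array([ 352.56584405, -525.8747576 ,  722.16264924]), 'attitude': array([[ 0.92978341, -0.27849188,  0.24071784],
       [-0.36794965, -0.68400622,  0.62987979],
       [-0.0107639 , -0.67422383, -0.73844863]])}
```

View pics/top0.png

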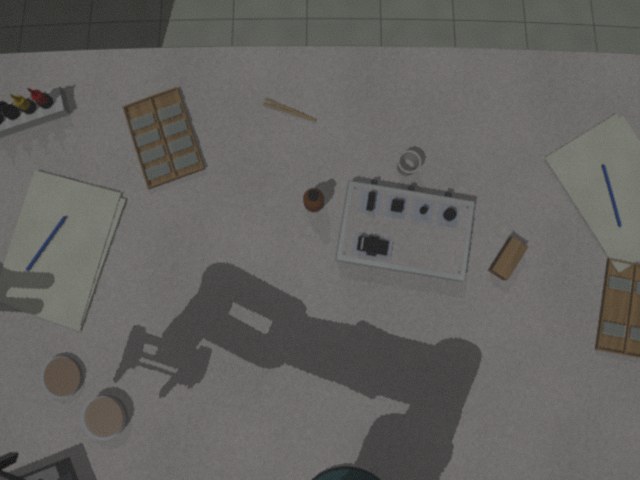

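View pics/side0.png

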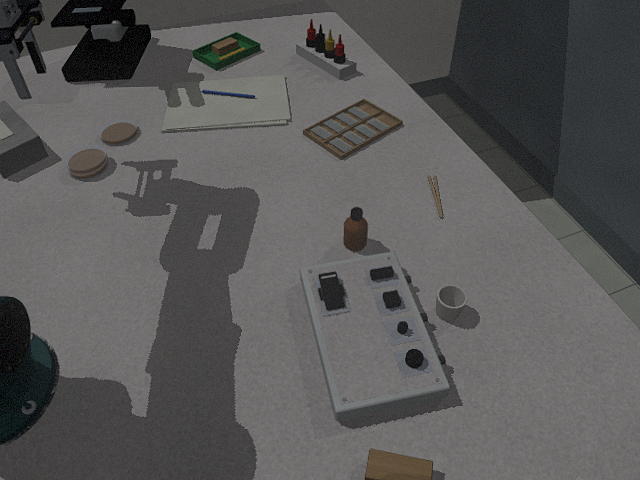

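The top view shows the controller at about (340-475, 180-278). From left (+y) its keys are the oblong (372,200), square (398,205), small (424,210) and round (450,214), and the rocker is near (373,244). I'll zoom in and measure.

```bash
cat > h.py <<'E'
import numpy as np, cv2
from bench import ctrl
def w2p(n,P):
    c=ctrl.calibration(n); R=c["attitude"]; X=(np.atleast_2d(P)-c["origin"])@R
    return cv2.projectPoints(X.reshape(-1,1,3),np.zeros(3),np.zeros(3),c["mtx"],c["D"])[0].reshape(-1,2)
def p2w(n,uv,z):
    c=ctrl.calibration(n); q=cv2.undistortPoints(np.array(uv,float).reshape(-1,1,2),c["mtx"],c["D"]).reshape(-1,2)
    r=np.c_[q,np.ones(len(q))]@c["attitude"].T; o=c["origin"]
    return o+r*((z-o[2])/r[:,2])[:,None]
def pd2w(n,u,v,d):
    c=ctrl.calibration(n); q=cv2.undistortPoints(np.c_[np.ravel(u),np.ravel(v)].astype(float).reshape(-1,1,2),c["mtx"],c["D"]).reshape(-1,2)
    return c["origin"]+(np.c_[q,np.ones(len(q))]*np.ravel(d)[:,None])@c["attitude"].T
E
python3 - <<'E'
import cv2
p=cv2.imread("pics/top0.png")[165:295,325:490]; cv2.imwrite("pics/topz.png",cv2.resize(cv2.convertScaleAbs(p,alpha=1.5),None,fx=4.6,fy=4.6,interpolation=cv2.INTER_CUBIC))
p=cv2.imread("pics/side0.png")[245:420,295:455]; cv2.imwrite("pics/sidez.png",cv2.resize(cv2.convertScaleAbs(p,alpha=1.5),None,fx=3.4,fy=3.4,interpolation=cv2.INTER_CUBIC))
E
```

```text
(no output)
```

View pics/topz.png

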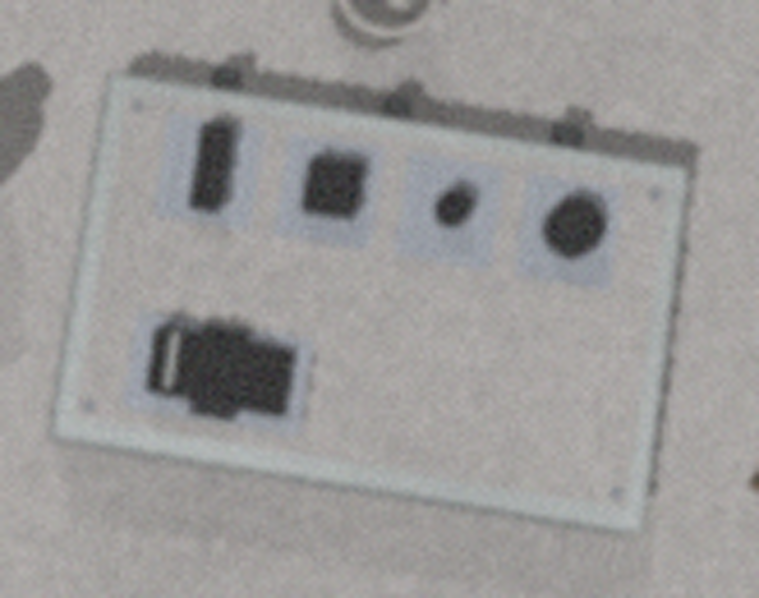

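View pics/sidez.png

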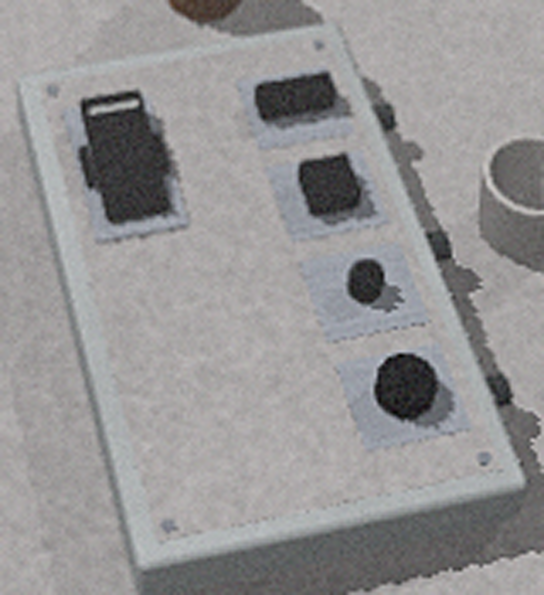

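```bash
cat > m.py <<'E'
from h import *
def T(x): return (np.array(x,float)+.5)/4.6-.5+[325,165]
def S(x): return (np.array(x,float)+.5)/3.4-.5+[295,245]
tc=p2w("top",T([(113,75),(690,168),(643,528),(57,437)]),40)
sc=p2w("side",S([(335,27),(523,485),(137,562),(22,80)]),40)
mod=np.array([(85,135),(85,-135),(-85,-135),(-85,135)],float)
for n,c in(("top",tc),("side",sc)):
    ctr=c[:,:2].mean(0); q=c[:,:2]-ctr
    th=np.arctan2((mod[:,0]*q[:,1]-mod[:,1]*q[:,0]).sum(),(mod*q).sum())
    R=np.array([[np.cos(th),-np.sin(th)],[np.sin(th),np.cos(th)]])
    print(n,ctr,np.degrees(th)); print((q@R).round(1).tolist())
    if n=="top": C,RR=ctr,R
f=lambda n,uv,z:((p2w(n,uv,z)[:,:2]).round(1).tolist(),((p2w(n,uv,z)[:,:2]-C)@RR).round(1).tolist())
print("line top",f("top",T([(172,358)]),59)); print("line side",f("side",S([(115,105)]),59))
print("sq top",f("top",T([(335,182)]),56)); print("sq side",f("side",S([(329,180)]),56))
d=np.load("pics/top0d.npy"); o=d[165:295,325:490]
v,u=np.mgrid[165:295,325:490]; W=pd2w("top",u,v,o); L=(W[:,:2]-C)@RR
m=(W[:,2]>46)&(W[:,2]<70)&(abs(L[:,0])<80)&(abs(L[:,1])<130)
for lo,hi in((66,100),(10,44),(-44,-10),(-100,-66)):
    k=m&(L[:,0]>20)&(L[:,1]>lo)&(L[:,1]<hi)
    if k.sum(): print(k.sum(),L[k].mean(0).round(1),np.ptp(L[k],axis=0).round(1),W[k,2].mean().round(1))
k=m&(L[:,0]<-20); print("rocker",k.sum(),L[k].min(0),L[k].max(0))
for y in range(20,110,6):
    j=k&(abs(L[:,1]-y)<3)
    if j.sum(): print(y,j.sum(),np.median(W[j,2]).round(1))
for n,uv in (("top",[(172,358)]),):pass
E
python3 m.py
```

```text
top [ 588.99883389 -128.14638543] -9.128937665399746
[[83.1, 132.9], [83.0, -133.4], [-82.7, -132.0], [-83.5, 132.5]]
side [ 589.62031842 -126.34885075] -9.95359494377758
[[81.6, 131.4], [83.0, -131.6], [-82.9, -130.3], [-81.7, 130.5]]
line top ([[560.7, -34.0]], [[-42.9, 88.5]])
line side ([[562.6, -30.2]], [[-41.6, 92.5]])
sq top ([[639.7, -107.7]], [[46.9, 28.3]])
sq side ([[638.5, -106.9]], [[45.5, 28.8]])
130 [44.6 83.1] [38.1 14.4] 55.8
151 [43.9 28.4] [24.7 26.2] 55.6
48 [ 44.7 -25.9] [34.3 17.5] 54.9
136 [ 43.4 -80.4] [25.6 26.9] 55.5
rocker 505 [-64.95371365 -83.36175552] [-20.19169686 101.8510288 ]
32 7 47.6
38 37 49.1
44 41 49.7
50 43 50.3
56 48 51.6
62 58 53.3
68 56 53.8
74 56 54.8
80 45 56.7
86 44 59.2
92 43 59.4
98 24 59.1
104 1 47.8
```

The two views agree on the square key, at about (638,-107). They differ by about 4 mm on the white line, so I'll triangulate it while the arm starts on its way high up, closing the fingers.

```bash
cat > tri.py <<'E'
from h import *
res={}
for n,(x0,y0,x1,y1) in {"top":(357,236,367,252),"side":(318,270,340,282)}.items():
    g=cv2.cvtColor(cv2.imread(f"pics/{n}0.png"),cv2.COLOR_BGR2GRAY)[y0:y1,x0:x1].astype(int); print(n,x0,y0); print(g)
E
python3 tri.py
python3 -m pendant '[{"tx":27,"tz":-21,"hand":1},{"tx":27,"tz":-21,"hand":1},{"tx":27,"tz":-21,"hand":1},{"tx":27,"tz":-21,"hand":1},{"tx":27,"tz":-21,"hand":1}]'
```

```text
top 357 236
[[104  88  66  52  47  56  58  59  54  64]
 [ 99  75  48  42  50  66  77  54  48  45]
 [ 97  66  44  37  55  81  86  55  42  34]
 [ 95  62  36  38  61  90  83  52  32  38]
 [ 93  57  41  47  66  91  78  48  39  37]
 [ 96  60  34  46  68  95  74  42  35  38]
 [ 84  53  35  47  71  94  61  41  44  36]
 [ 81  50  32  50  79  92  65  41  37  33]
 [ 71  45  36  53  79  93  56  38  35  36]
 [ 66  35  39  62  88  87  61  31  39  34]
 [ 62  35  35  62  89  78  56  37  35  45]
 [ 56  40  41  66  91  78  50  39  39  37]
 [ 57  32  40  67  86  66  44  38  36  40]
 [ 64  48  46  52  65  51  34  36  43  40]
 [ 86  74  71  63  57  51  48  45  48  40]
 [105  99  89  87  78  81  77  71  66  46]]
side 318 270
[[110 109 108 108 114 114 111 113 112 114 109 109 115 119 115 115 116 110
  114 111 112 110]
 [111 111 108 109 113 116 115 120 114 119 114 108 104 101  99  98  86  79
  109 118 113 113]
 [109 111 112 113 115 103 100 105 106  97  95  71  58  50  32  25  34  42
   82 115 112 107]
 [116  98  96 101  91  69  54  55  45  26  31  28  28  28  26  32  28  24
   61 108 109 113]
 [ 97  51  56  34  24  34  29  20  17  39  27  20  38  48  56  71  91  76
   42  89 108 109]
 [ 79  25  29  26  35  29  49  53  51  55  72  93 100 105 109 118 127 103
   36  81 110 108]
 [ 88  19  32  52  79  92  97 107  97 106 113 115 112 114 103 105  89  57
   24  70 117 100]
 [100  21  46  83 119 118 113 117 112 106  89  68  58  55  33  34  24  28
   30  64 105 107]
 [ 95  35  46  78 105  72  56  52  37  29  22  24  35  30  34  37  37  32
   28  39  72  93]
 [104  52  28  34  29  32  36  27  34  40  37  40  32  34  40  33  33  40
   30  37  50  69]
 [102  60  30  44  30  32  27  46  35  45  41  43  36  39  32  33  37  35
   33  40  44  75]
 [108  89  26  37  40  40  41  38  39  39  31  36  24  40  42  24  37  43
   37  33  44  70]]validation failed for argument at $[0]...
```

```bash
cat > c.py <<'E'
from h import *
a=[];b=[]
for n,(x0,y0,x1,y1),lst in (("top",(359,237,366,249),a),("side",(320,274,337,279),b)):
    g=cv2.cvtColor(cv2.imread(f"pics/{n}0.png"),cv2.COLOR_BGR2GRAY)[y0:y1,x0:x1].astype(float)
    w=np.clip(g-45,0,None); v,u=np.mgrid[y0:y1,x0:x1]; lst+= [(w*u).sum()/w.sum(),(w*v).sum()/w.sum()]
print(a,b)
for z in (56,58,59,60,62,64): print(z,p2w("top",[a],z)[0].round(1),p2w("side",[b],z)[0].round(1))
E
python3 c.py; python3 -m pendant '[{"tx":27,"ty":0,"tz":-21,"wx":0,"wy":0,"wz":0,"hand":1},{"tx":27,"ty":0,"tz":-21,"wx":0,"wy":0,"wz":0,"hand":1},{"tx":27,"ty":0,"tz":-21,"wx":0,"wy":0,"wz":0,"hand":1},{"tx":27,"ty":0,"tz":-21,"wx":0,"wy":0,"wz":0,"hand":1},{"tx":27,"ty":0,"tz":-21,"wx":0,"wy":0,"wz":0,"hand":1}]'
```

```text
[np.float64(361.8135451505017), np.float64(242.60785953177256)] [np.float64(328.0681488641856), np.float64(276.03431609473176)]
56 [560.7 -33.8  56. ] [562.5 -28.7  56. ]
58 [560.5 -33.7  58. ] [561.9 -30.2  58. ]
59 [560.3 -33.6  59. ] [561.6 -30.9  59. ]
60 [560.2 -33.5  60. ] [561.2 -31.7  60. ]
62 [560.  -33.4  62. ] [560.6 -33.2  62. ]
64 [559.8 -33.2  64. ] [560.  -34.6  64. ]
time_s: 0.52
eef_pos: [257.3, 386.1, 181.3]
tcp_rot: [[0.958, -0.0, 0.286], [-0.286, -0.001, 0.958], [-0.0, -1.0, -0.001]]
wrist_force: [1.2, 0.5, -0.2]
gripper_width: 64.4
```

```bash
python3 -m pendant '[{"tx":28,"ty":0,"tz":-21,"wx":0,"wy":0,"wz":0,"hand":1},{"tx":28,"ty":0,"tz":-21,"wx":0,"wy":0,"wz":0,"hand":1},{"tx":28,"ty":0,"tz":-21,"wx":0,"wy":0,"wz":0,"hand":1},{"tx":28,"ty":0,"tz":-21,"wx":0,"wy":0,"wz":0,"hand":1},{"tx":28,"ty":0,"tz":-21,"wx":0,"wy":0,"wz":0,"hand":1}]'
python3 -m pendant '[{"tx":27,"ty":0,"tz":-21,"wx":0,"wy":0,"wz":0,"hand":1},{"tx":27,"ty":0,"tz":-21,"wx":0,"wy":0,"wz":0,"hand":1},{"tx":27,"ty":0,"tz":-21,"wx":0,"wy":0,"wz":0,"hand":1},{"tx":27,"ty":0,"tz":-21,"wx":0,"wy":0,"wz":0,"hand":1},{"tx":27,"ty":0,"tz":-21,"wx":0,"wy":0,"wz":0,"hand":1}]'
python3 -m pendant '[{"tx":27,"ty":0,"tz":-21,"wx":0,"wy":0,"wz":0,"hand":1},{"tx":27,"ty":0,"tz":-21,"wx":0,"wy":0,"wz":0,"hand":1},{"tx":27,"ty":0,"tz":-21,"wx":0,"wy":0,"wz":0,"hand":1},{"tx":27,"ty":0,"tz":-21,"wx":0,"wy":0,"wz":0,"hand":1},{"tx":27,"ty":0,"tz":-21,"wx":0,"wy":0,"wz":0,"hand":1}]'
python3 -m pendant '[{"tx":0,"ty":0,"tz":0,"wx":0,"wy":0.12,"wz":0,"hand":1},{"tx":0,"ty":0,"tz":0,"wx":0,"wy":0.12,"wz":0,"hand":1},{"tx":0,"ty":0,"tz":0,"wx":0,"wy":0.12,"wz":0,"hand":1},{"tx":0,"ty":0,"tz":0,"wx":0,"wy":0.12,"wz":0,"hand":1},{"tx":0,"ty":0,"tz":0,"wx":0,"wy":0.12,"wz":0,"hand":1}]'
```

```text
time_s: 0.93
eef_pos: [361.3, 245.3, 181.5]
tcp_rot: [[0.958, -0.0, 0.287], [-0.287, -0.0, 0.958], [-0.0, -1.0, -0.0]]
wrist_force: [0.7, 0.8, 0.9]
gripper_width: 31.1
time_s: 1.35
eef_pos: [460.6, 106.0, 181.5]
tcp_rot: [[0.958, -0.001, 0.287], [-0.287, 0.0, 0.958], [-0.001, -1.0, -0.0]]
wrist_force: [-0.4, 1.1, -0.5]
gripper_width: 0.9
time_s: 1.77
eef_pos: [559.8, -33.2, 181.2]
tcp_rot: [[0.958, -0.001, 0.287], [-0.287, 0.0, 0.958], [-0.001, -1.0, 0.0]]
wrist_force: [0.6, 0.9, 1.1]
gripper_width: 0.5
time_s: 2.18
eef_pos: [559.1, -31.9, 181.0]
tcp_rot: [[0.624, -0.002, 0.782], [-0.782, 0.0, 0.624], [-0.001, -1.0, -0.001]]
wrist_force: [-1.3, 0.0, -0.9]
gripper_width: 0.3
```

```bash

python3 -m pendant '[{"tx":0,"ty":0,"tz":0,"wx":0,"wy":0.12,"wz":0,"hand":1},{"tx":0,"ty":0,"tz":0,"wx":0,"wy":0.12,"wz":0,"hand":1},{"tx":0,"ty":0,"tz":0,"wx":0,"wy":0.12,"wz":0,"hand":1},{"tx":0,"ty":0,"tz":0,"wx":0,"wy":0.12,"wz":0,"hand":1},{"tx":0,"ty":0,"tz":0,"wx":0,"wy":0.12,"wz":0,"hand":1}]'
python3 -m pendant '[{"tx":0,"ty":10,"tz":0,"wx":0,"wy":0.12,"wz":0,"hand":1},{"tx":0,"ty":25,"tz":0,"wx":0,"wy":0.11,"wz":0,"hand":1},{"tx":0,"ty":30,"tz":0,"wx":0,"wy":0,"wz":0,"hand":1},{"tx":0,"ty":25,"tz":0,"wx":0,"wy":0,"wz":0,"hand":1},{"tx":0,"ty":10,"tz":0,"wx":0,"wy":0,"wz":0,"hand":1}]'
python3 - <<'E'
from h import *
print(ctrl.get_obs()['eef_pos'])
for n in("top","side"):
    p,d=ctrl.snapshot(n); cv2.imwrite(f"pics/{n}1.png",p)
    x,y=(325,165) if n=="top" else (295,235)
    cv2.imwrite(f"pics/{n}1z.png",cv2.resize(cv2.convertScaleAbs(p[y:y+130,x:x+165],alpha=1.5),None,fx=4.6,fy=4.6,interpolation=cv2.INTER_CUBIC))
E
```

```text
time_s: 2.6
eef_pos: [559.0, -31.7, 181.1]
tcp_rot: [[0.074, -0.001, 0.997], [-0.997, 0.0, 0.074], [-0.0, -1.0, -0.001]]
wrist_force: [0.1, 0.2, 0.6]
gripper_width: 0.7
time_s: 3.02
eef_pos: [556.3, -31.2, 76.9]
tcp_rot: [[-0.149, -0.008, 0.989], [-0.989, 0.001, -0.149], [-0.0, -1.0, -0.008]]
wrist_force: [-0.5, -0.1, -1.1]
gripper_width: 0.3
[556.26394527 -31.20479785  76.8544526 ]
```

View pics/side1z.png

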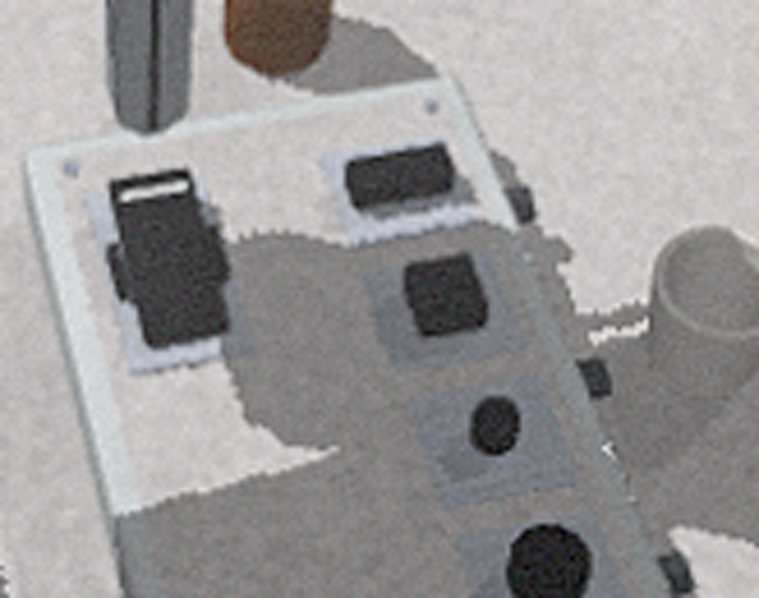

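View pics/top1.png

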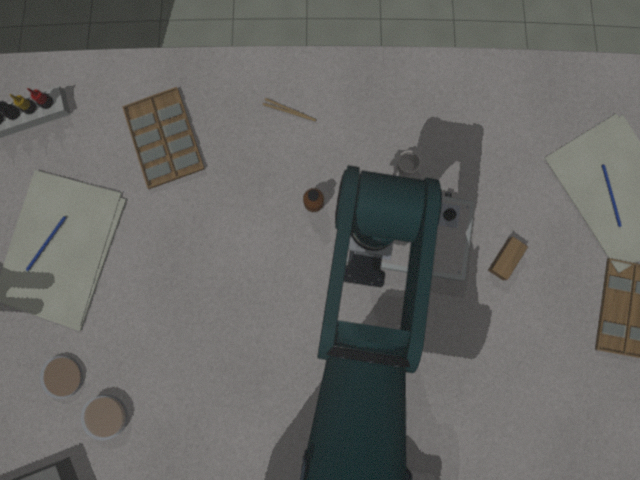

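The side view shows the closed fingertips at zoomed (150,130), just above and behind the white line at (153,187). The square key is at (445,295) and no keys are pressed. The top view shows the arm hiding the panel. I'll check the tip against its projection.

```bash
python3 - <<'E'
from h import *
o=ctrl.get_obs(); T=o['eef_pos']; R=o['tcp_rot']; print(T,o['joints'].round(3))
P=[T]+[T+R@np.array([a,0,b]) for a,b in((8,12.5),(8,-12.5),(-8,12.5),(-8,-12.5))]
z=lambda q:((q-[295,235]+.5)*4.6-.5).round(0).tolist()
print(z(w2p("side",P)), z(w2p("side",[[560.5,-33,60]])))
for t in ([560.5,-33,77],): print((R.T@(np.array(t)-T)).round(1))
E
```

```text
[557.21834252 -31.3542226   78.82505028] [-0.158  0.153  1.504  0.     1.491 -0.008]
[[143.0, 159.0], [184.0, 170.0], [113.0, 183.0], [172.0, 136.0], [103.0, 148.0]] [[153.0, 194.0]]
[1.1 1.8 3.5]
```

The predicted tip and the one seen disagree vertically by several pixels, possibly because the arm was still settling. I'll look again at rest.

```bash
python3 -m pendant '[{"tx":1,"ty":0,"tz":3,"wx":0,"wy":0,"wz":0,"hand":1},{"tx":0,"ty":0,"tz":0,"wx":0,"wy":0,"wz":0,"hand":1},{"tx":0,"ty":0,"tz":0,"wx":0,"wy":0,"wz":0,"hand":1},{"tx":0,"ty":0,"tz":0,"wx":0,"wy":0,"wz":0,"hand":1},{"tx":0,"ty":0,"tz":0,"wx":0,"wy":0,"wz":0,"hand":1}]'
python3 - <<'E'
from h import *
o=ctrl.get_obs(); T=o['eef_pos']; R=o['tcp_rot']; print(T,o['wrist_force'])
p,d=ctrl.snapshot("side"); np.save("pics/side2d.npy",d)
o=ctrl.get_obs();print(o['eef_pos'])
P=[T]+[T+R@np.array([a,0,b]) for a,b in((8,12.5),(8,-12.5),(-8,-12.5),(-8,12.5))]
q=w2p("side",P); cv2.imwrite("pics/side2.png",p)
x,y=300,225
I=cv2.resize(cv2.convertScaleAbs(p[y:y+75,x:x+90],alpha=1.5),None,fx=8,fy=8,interpolation=cv2.INTER_CUBIC)
z=((q-[x,y]+.5)*8-.5).round().astype(int)
cv2.polylines(I,[z[1:].reshape(-1,1,2)],True,(0,0,255),1); cv2.circle(I,z[0].tolist(),3,(0,0,255),-1)
cv2.imwrite("pics/side2z.png",I)
v,u=np.mgrid[225:275,310:345]; W=pd2w("side",u,v,d[225:275,310:345])
L=(W-T)@R
m=(abs(L[:,0])<25)&(abs(L[:,2])<25)&(L[:,1]>-40)&(L[:,1]<10)&(d[225:275,310:345].ravel()>0)
print(m.sum()); 
for lo in range(-40,10,4):
    k=m&(L[:,1]>=lo)&(L[:,1]<lo+4)
    if k.sum(): print(lo,k.sum(),L[k].min(0).round(1),L[k].max(0).round(1),np.median(L[k],axis=0).round(1))
E
```

```text
time_s: 3.53
eef_pos: [563.0, -33.3, 83.2]
tcp_rot: [[-0.149, 0.002, 0.989], [-0.989, -0.0, -0.149], [-0.0, -1.0, 0.002]]
wrist_force: [0.7, 0.1, -0.5]
gripper_width: 0.1
[562.99176598 -33.25485429  83.17780919] [ 0.68233282  0.11044478 -0.54316746]
[562.75191422 -33.20056981  82.84517983]
89
-40 32 [ -4.2 -40.   -9.9] [ 11.  -36.1  14.1] [  9.  -38.2   2.5]
-36 27 [ -5.9 -35.7  -9.6] [ 10.6 -32.1  14.7] [  8.7 -34.    3.6]
-32 18 [  5.3 -31.9  -4.8] [  9.8 -28.1  12.5] [  8.8 -30.    2.1]
-28 10 [  6.2 -27.7  -1.4] [  9.8 -24.3   9.9] [  7.8 -26.4   3. ]
-24 2 [  6.  -23.5   3.9] [  7.7 -22.7   5. ] [  6.9 -23.1   4.4]
```

View pics/side2z.png

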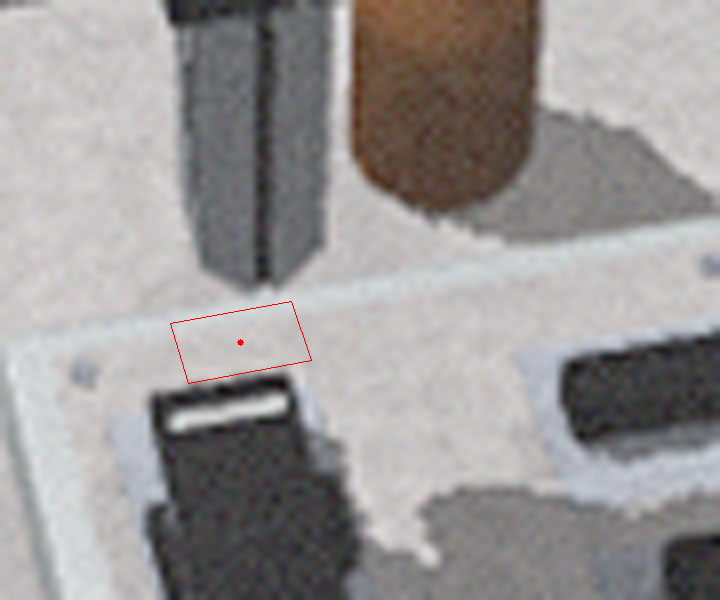

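The tip seen sits about 15-20 mm above the reported TCP, and the depth agrees. I'll check the same thing offline on the first image, where the gripper was open.

```bash
python3 - <<'E'
from h import *
T=np.array([157.5,526.3,180.7]);R=np.array([[.958,-.0008,.2867],[-.2867,-.002,.958],[0,-1,0]])
p=cv2.imread("pics/side0.png"); d=np.load("pics/side0d.npy")
x,y=0,0
I=cv2.resize(cv2.convertScaleAbs(p[0:130,0:160],alpha=1.5),None,fx=4.6,fy=4.6,interpolation=cv2.INTER_CUBIC)
for s in(1,-1):
    q=w2p("side",[T+R@np.array([a,0,s*b]) for a,b in((8,47),(8,59.5),(-8,59.5),(-8,47))])
    cv2.polylines(I,[(q*4.6+2).round().astype(int).reshape(-1,1,2)],True,(0,0,255),1)
cv2.imwrite("pics/side0g.png",I)
v,u=np.mgrid[0:130,0:160]; W=pd2w("side",u,v,d[0:130,0:160]); L=(W-T)@R
m=(abs(L[:,0])<30)&(abs(L[:,2])<70)&(L[:,1]>-60)&(L[:,1]<20)&(d[0:130,0:160].ravel()>0)
for lo in range(-60,20,5):
    k=m&(L[:,1]>=lo)&(L[:,1]<lo+5)
    for s in(1,-1):
        j=k&(L[:,2]*s>0)
        if j.sum(): print(lo,s,j.sum(),L[j].min(0).round(1),L[j].max(0).round(1))
E
```

```text
-60 1 27 [ -7.7 -60.   46.3] [ 12.5 -55.   59.2]
-60 -1 34 [ -6.9 -59.9 -59.6] [ 13.2 -55.  -47.6]
-55 1 25 [ -6.6 -55.   47.4] [ 13.  -50.1  59.2]
-55 -1 26 [ -6.1 -54.8 -60.1] [ 12.2 -50.1 -45.1]
-50 1 26 [ -7.2 -49.9  45.7] [ 12.8 -45.   56.6]
-50 -1 30 [ -7.3 -49.9 -59.3] [ 12.3 -45.1 -44.9]
-45 1 28 [ -5.6 -44.5  46.9] [ 12.6 -40.1  58.1]
-45 -1 29 [ -6.4 -44.7 -59.2] [ 12.8 -40.2 -46.3]
-40 1 20 [ -5.2 -39.9  46.6] [ 12.1 -35.2  59.2]
-40 -1 35 [ -8.  -40.  -61.1] [ 13.9 -35.2 -45.3]
-35 1 30 [ -7.6 -34.9  45.7] [ 13.6 -30.1  63.8]
-35 -1 17 [ -5.5 -34.6 -57.7] [ 12.7 -30.1 -46.1]
-30 1 24 [ -7.5 -29.9  45.2] [ 13.4 -25.1  54.6]
-30 -1 13 [ -5.8 -29.5 -53.6] [ 11.  -25.3 -47.9]
-25 1 5 [  0.9 -24.3  49. ] [ 11.7 -22.6  53.4]
-25 -1 3 [ -5.1 -24.9 -48.6] [ 11.6 -23.3 -47.2]
```

View pics/side0g.png

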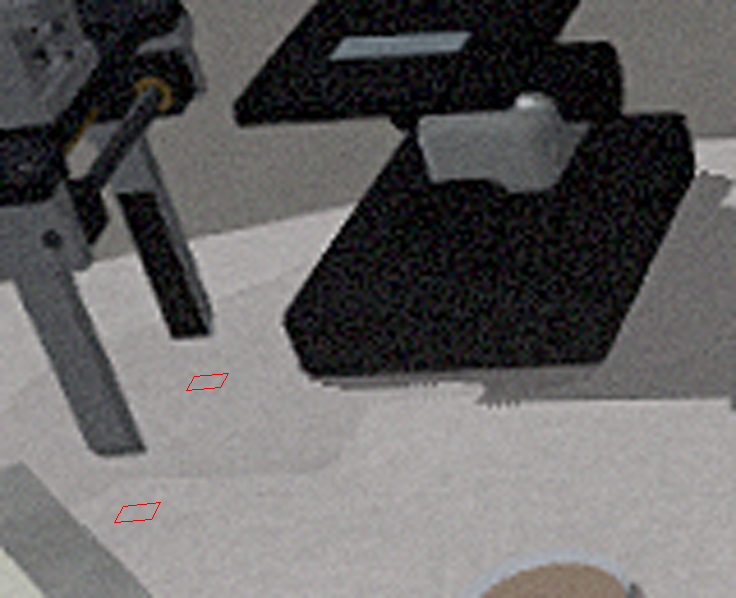

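The same gap shows there. The lateral position matches, but the fingers end about 20 mm short of the reported TCP. I'll treat true tip height as about reported z + 20 and find contact by force. Next I'll descend partway and shift -3.5 mm in x.

```bash
python3 -m pendant '[{"tx":0,"ty":10,"tz":-3.5,"wx":0,"wy":0,"wz":0,"hand":1},{"tx":0,"ty":10,"tz":0,"wx":0,"wy":0,"wz":0,"hand":1},{"tx":0,"ty":8,"tz":0,"wx":0,"wy":0,"wz":0,"hand":1},{"tx":0,"ty":2,"tz":0,"wx":0,"wy":0,"wz":0,"hand":1},{"tx":0,"ty":0,"tz":0,"wx":0,"wy":0,"wz":0,"hand":1}]'
cat > look.py <<'E'
from h import *
import sys
tag=sys.argv[1]; x,y,w,hh=[int(a) for a in sys.argv[2:6]]; dz=float(sys.argv[6])
o=ctrl.get_obs(); print(o['eef_pos'].round(1),o['wrist_force'].round(1))
p,d=ctrl.snapshot("side"); o=ctrl.get_obs(); T=o['eef_pos']; R=o['tcp_rot']; print(T.round(1),o['wrist_force'].round(1),o['time_s'])
cv2.imwrite(f"pics/side{tag}.png",p)
q=w2p("side",[T+R@np.array([a,-dz,b]) for a,b in((8,12.5),(8,-12.5),(-8,-12.5),(-8,12.5),(0,0))])
f=min(8,int(min(790/w,590/hh)))
I=cv2.resize(cv2.convertScaleAbs(p[y:y+hh,x:x+w],alpha=1.5),None,fx=f,fy=f,interpolation=cv2.INTER_CUBIC)
z=((q-[x,y]+.5)*f-.5).round().astype(int)
cv2.polylines(I,[z[:4].reshape(-1,1,2)],True,(0,0,255),1); cv2.circle(I,z[4].tolist(),2,(0,0,255),-1)
cv2.imwrite(f"pics/side{tag}z.png",I)
E
python3 look.py 3 300 235 90 72 20
```

```text
time_s: 4.0
eef_pos: [557.5, -32.4, 49.9]
tcp_rot: [[-0.15, -0.003, 0.989], [-0.989, 0.001, -0.15], [-0.0, -1.0, -0.003]]
wrist_force: [-0.1, 0.2, 0.1]
gripper_width: 0.6
[557.5 -32.4  49.9] [-0.1  0.2  0.1]
[558.1 -32.5  50.8] [0.8 0.1 0.3] 4.05
```

View pics/side3z.png

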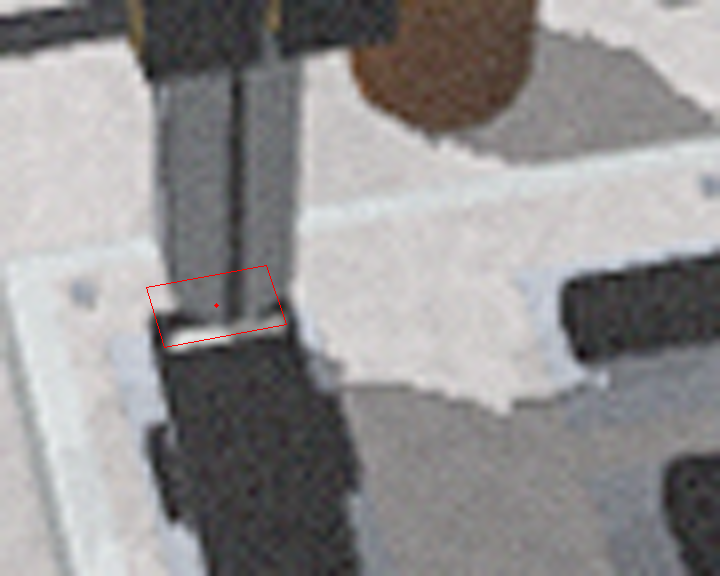

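The fingertips are just above the white line, with the gap bottom at zoomed (232,320) and the line at (225,335). That is aligned within about 1 mm. I'll descend slowly and watch the force.

```bash
python3 -m pendant '[{"tx":0,"ty":1.5,"tz":1,"wx":0,"wy":0,"wz":0,"hand":1},{"tx":0,"ty":1.5,"tz":0,"wx":0,"wy":0,"wz":0,"hand":1},{"tx":0,"ty":1.5,"tz":0,"wx":0,"wy":0,"wz":0,"hand":1},{"tx":0,"ty":1.5,"tz":0,"wx":0,"wy":0,"wz":0,"hand":1},{"tx":0,"ty":1,"tz":0,"wx":0,"wy":0,"wz":0,"hand":1}]'
python3 -m pendant '[{"tx":0,"ty":1,"tz":0,"wx":0,"wy":0,"wz":0,"hand":1},{"tx":0,"ty":1,"tz":0,"wx":0,"wy":0,"wz":0,"hand":1},{"tx":0,"ty":1,"tz":0,"wx":0,"wy":0,"wz":0,"hand":1},{"tx":0,"ty":0.5,"tz":0,"wx":0,"wy":0,"wz":0,"hand":1},{"tx":0,"ty":0.5,"tz":0,"wx":0,"wy":0,"wz":0,"hand":1}]'
python3 look.py 4 300 235 90 72 20
```

```text
time_s: 4.47
eef_pos: [559.8, -32.8, 44.8]
tcp_rot: [[-0.149, 0.0, 0.989], [-0.989, 0.0, -0.149], [-0.0, -1.0, 0.0]]
wrist_force: [0.3, 0.3, -0.4]
gripper_width: 0.6
time_s: 4.88
eef_pos: [559.7, -32.8, 40.8]
tcp_rot: [[-0.149, -0.0, 0.989], [-0.989, 0.0, -0.149], [-0.0, -1.0, -0.0]]
wrist_force: [0.1, 1.0, 1.1]
gripper_width: 0.5
[559.7 -32.8  40.8] [0.1 1.  1.1]
[559.7 -32.7  40.7] [-0.2  0.1 -0.4] 4.9333
```

View pics/side4z.png

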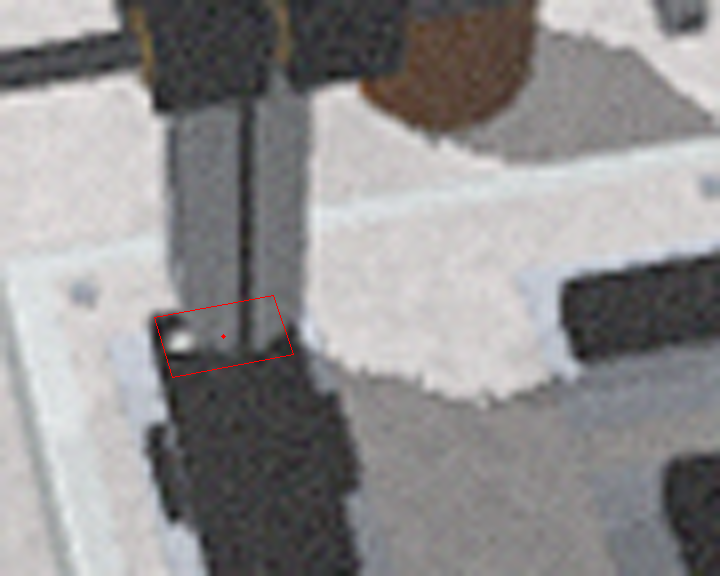

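The tip now covers the line, with its gap at (244,350), and there is no contact force yet. I'll continue down.

```bash
python3 -m pendant '[{"tx":0,"ty":0.8,"tz":0,"wx":0,"wy":0,"wz":0,"hand":1},{"tx":0,"ty":0.8,"tz":0,"wx":0,"wy":0,"wz":0,"hand":1},{"tx":0,"ty":0.8,"tz":0,"wx":0,"wy":0,"wz":0,"hand":1},{"tx":0,"ty":0.8,"tz":0,"wx":0,"wy":0,"wz":0,"hand":1},{"tx":0,"ty":0.8,"tz":0,"wx":0,"wy":0,"wz":0,"hand":1}]'
python3 -m pendant '[{"tx":0,"ty":0.8,"tz":0,"wx":0,"wy":0,"wz":0,"hand":1},{"tx":0,"ty":0.8,"tz":0,"wx":0,"wy":0,"wz":0,"hand":1},{"tx":0,"ty":0.8,"tz":0,"wx":0,"wy":0,"wz":0,"hand":1},{"tx":0,"ty":0.4,"tz":0,"wx":0,"wy":0,"wz":0,"hand":1},{"tx":0,"ty":0.2,"tz":0,"wx":0,"wy":0,"wz":0,"hand":1}]'
python3 look.py 5 300 235 90 72 20
```

```text
time_s: 5.35
eef_pos: [559.7, -32.7, 36.8]
tcp_rot: [[-0.149, -0.0, 0.989], [-0.989, 0.0, -0.149], [-0.0, -1.0, -0.0]]
wrist_force: [-0.2, -0.3, 0.2]
gripper_width: 0.6
time_s: 5.77
eef_pos: [559.9, -32.6, 33.9]
tcp_rot: [[-0.149, 0.0, 0.989], [-0.989, 0.0, -0.149], [-0.0, -1.0, 0.0]]
wrist_force: [0.5, 1.2, 2.4]
gripper_width: 0.7
[559.9 -32.6  33.9] [0.5 1.2 2.4]
[559.9 -32.6  33.9] [-0.7  1.6  1.6] 5.8167
```

View pics/side5z.png

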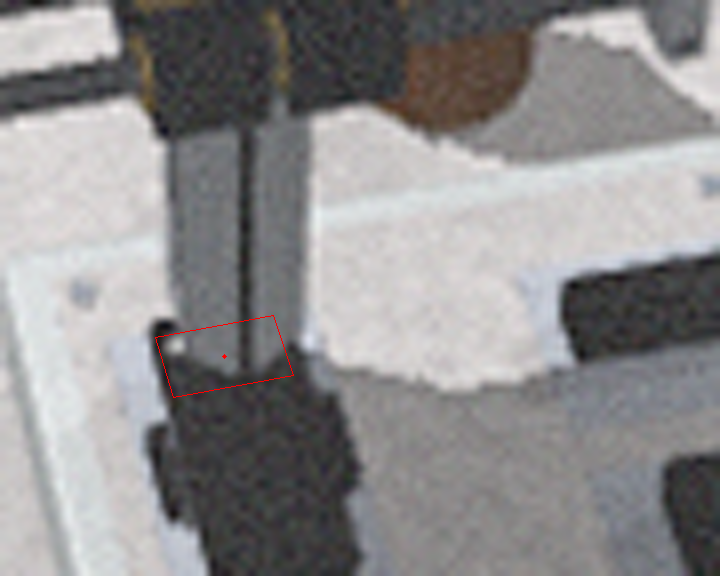

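Contact at about 2 N, and the rocker is starting to tip. I'll keep pressing.

```bash
python3 -m pendant '[{"tx":0,"ty":0.8,"tz":0,"wx":0,"wy":0,"wz":0,"hand":1},{"tx":0,"ty":0.8,"tz":0,"wx":0,"wy":0,"wz":0,"hand":1},{"tx":0,"ty":0.8,"tz":0,"wx":0,"wy":0,"wz":0,"hand":1},{"tx":0,"ty":0.4,"tz":0,"wx":0,"wy":0,"wz":0,"hand":1},{"tx":0,"ty":0.2,"tz":0,"wx":0,"wy":0,"wz":0,"hand":1}]'
python3 -m pendant '[{"tx":0,"ty":0.8,"tz":0,"wx":0,"wy":0,"wz":0,"hand":1},{"tx":0,"ty":0.6,"tz":0,"wx":0,"wy":0,"wz":0,"hand":1},{"tx":0,"ty":0.6,"tz":0,"wx":0,"wy":0,"wz":0,"hand":1},{"tx":0,"ty":0,"tz":0,"wx":0,"wy":0,"wz":0,"hand":1},{"tx":0,"ty":0,"tz":0,"wx":0,"wy":0,"wz":0,"hand":1}]'
```

```text
time_s: 6.23
eef_pos: [559.8, -32.8, 30.8]
tcp_rot: [[-0.149, 0.0, 0.989], [-0.989, 0.0, -0.149], [-0.0, -1.0, 0.0]]
wrist_force: [0.8, 0.7, 1.9]
gripper_width: 0.4
time_s: 6.65
eef_pos: [559.9, -32.6, 28.9]
tcp_rot: [[-0.149, 0.0, 0.989], [-0.989, 0.0, -0.149], [-0.0, -1.0, 0.0]]
wrist_force: [0.2, 2.2, 3.0]
gripper_width: 0.4
```

```bash
python3 -m pendant '[{"tx":0,"ty":0.6,"tz":0,"wx":0,"wy":0,"wz":0,"hand":1},{"tx":0,"ty":0.6,"tz":0,"wx":0,"wy":0,"wz":0,"hand":1},{"tx":0,"ty":0.6,"tz":0,"wx":0,"wy":0,"wz":0,"hand":1},{"tx":0,"ty":0,"tz":0,"wx":0,"wy":0,"wz":0,"hand":1},{"tx":0,"ty":0,"tz":0,"wx":0,"wy":0,"wz":0,"hand":1}]'
python3 look.py 6 300 235 90 72 24
```

```text
time_s: 7.07
eef_pos: [560.0, -32.5, 27.5]
tcp_rot: [[-0.149, 0.001, 0.989], [-0.989, 0.0, -0.149], [-0.0, -1.0, 0.001]]
wrist_force: [-0.2, 3.0, 3.9]
gripper_width: 0.5
[560.  -32.5  27.5] [-0.2  3.   3.9]
[559.9 -32.5  27.4] [0.1 2.6 5.1] 7.1167
```

View pics/side6z.png

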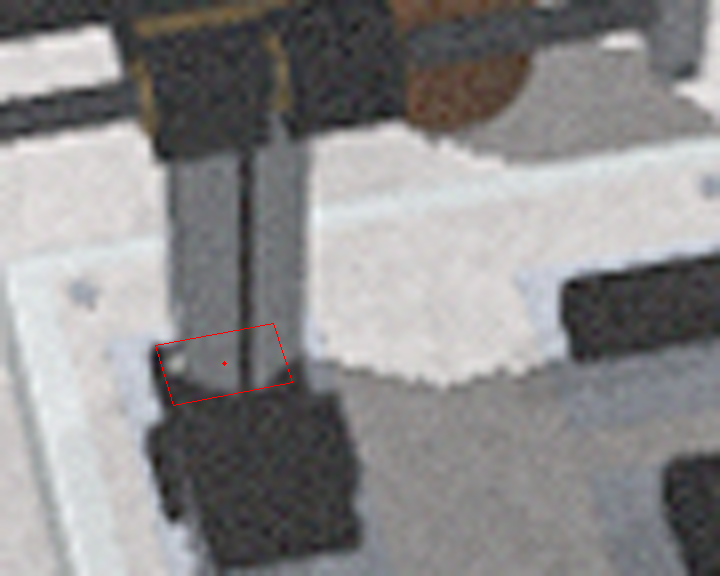

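The rocker has tipped and the force is climbing (about 5 N). I'll press slightly further to be sure it reaches the stop.

```bash
python3 -m pendant '[{"tx":0,"ty":0.6,"tz":0,"wx":0,"wy":0,"wz":0,"hand":1},{"tx":0,"ty":0.6,"tz":0,"wx":0,"wy":0,"wz":0,"hand":1},{"tx":0,"ty":0.6,"tz":0,"wx":0,"wy":0,"wz":0,"hand":1},{"tx":0,"ty":0,"tz":0,"wx":0,"wy":0,"wz":0,"hand":1},{"tx":0,"ty":0,"tz":0,"wx":0,"wy":0,"wz":0,"hand":1}]'
python3 - <<'E'
from h import *
for i in range(3):
    ctrl.snapshot("side"); o=ctrl.get_obs(); print(o['eef_pos'].round(1),o['wrist_force'].round(1))
E
```

```text
time_s: 7.53
eef_pos: [560.0, -32.5, 26.4]
tcp_rot: [[-0.149, 0.001, 0.989], [-0.989, 0.0, -0.149], [-0.001, -1.0, 0.001]]
wrist_force: [-1.1, 2.9, 8.5]
gripper_width: 0.8
[560.  -32.5  26.4] [-1.2  3.3  8.4]
[560.  -32.5  26.4] [-1.5  2.4  8.4]
[560.1 -32.5  26.4] [-1.7  3.1  6.8]
```

8 N with about 2-3 N/mm stiffness means the rocker is at its stop. I'll lift and check.

```bash
python3 -m pendant '[{"tx":0,"ty":-5,"tz":0,"wx":0,"wy":0,"wz":0,"hand":1},{"tx":0,"ty":-15,"tz":0,"wx":0,"wy":0,"wz":0,"hand":1},{"tx":0,"ty":-20,"tz":0,"wx":0,"wy":0,"wz":0,"hand":1},{"tx":0,"ty":-10,"tz":0,"wx":0,"wy":0,"wz":0,"hand":1},{"tx":0,"ty":0,"tz":0,"wx":0,"wy":0,"wz":0,"hand":1}]'
python3 -m pendant '[{"tx":10,"ty":0,"tz":14,"wx":0,"wy":0,"wz":0,"hand":1},{"tx":14,"ty":0,"tz":20,"wx":0,"wy":0,"wz":0,"hand":1},{"tx":14,"ty":0,"tz":20,"wx":0,"wy":0,"wz":0,"hand":1},{"tx":14,"ty":0,"tz":20,"wx":0,"wy":0,"wz":0,"hand":1},{"tx":10,"ty":0,"tz":14,"wx":0,"wy":0,"wz":0,"hand":1}]'
python3 look.py 7 300 230 150 110 24
```

```text
time_s: 8.1
eef_pos: [561.3, -33.7, 77.6]
tcp_rot: [[-0.15, 0.004, 0.989], [-0.989, -0.002, -0.15], [0.001, -1.0, 0.005]]
wrist_force: [0.3, -0.6, 0.3]
gripper_width: 0.4
time_s: 8.52
eef_pos: [637.7, -109.0, 73.1]
tcp_rot: [[-0.15, -0.002, 0.989], [-0.989, -0.001, -0.15], [0.001, -1.0, -0.002]]
wrist_force: [0.1, 0.8, -0.3]
gripper_width: 0.6
[ 637.7 -109.    73.1] [ 0.1  0.8 -0.3]
[ 639.2 -111.2   72.8] [ 0.9 -1.2 -0.8] 8.5667
```

View pics/side7z.png

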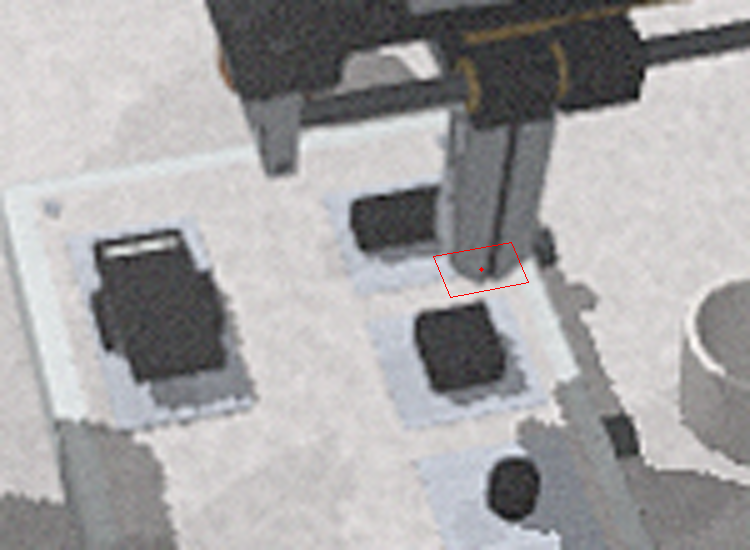

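The rocker's marked end is now level or down and its far end is raised, with a shadow below at (200,385), so it has tipped. The tip is near the square key but was still swinging, so I'll let it settle.

```bash
python3 -m pendant '[{"tx":0,"ty":0,"tz":0,"wx":0,"wy":0,"wz":0,"hand":1},{"tx":0,"ty":8,"tz":0,"wx":0,"wy":0,"wz":0,"hand":1},{"tx":0,"ty":8,"tz":0,"wx":0,"wy":0,"wz":0,"hand":1},{"tx":0,"ty":0,"tz":0,"wx":0,"wy":0,"wz":0,"hand":1},{"tx":0,"ty":0,"tz":0,"wx":0,"wy":0,"wz":0,"hand":1}]'
python3 look.py 8 350 260 90 72 24
python3 - <<'E'
from h import *
p=cv2.imread("pics/side8.png"); d=np.load("pics/side0d.npy")
# rocker heights now
p,d=ctrl.snapshot("side")
C=np.array([589,-127.5]); th=np.radians(-9.2); R=np.array([[np.cos(th),-np.sin(th)],[np.sin(th),np.cos(th)]])
v,u=np.mgrid[255:330,305:370]; dd=d[255:330,305:370]; W=pd2w("side",u,v,dd); L=(W[:,:2]-C)@R
k=(abs(L[:,0]+45)<12)&(W[:,2]>42)&(dd.ravel()>0)
for y in range(26,110,6):
    j=k&(abs(L[:,1]-y)<3)
    if j.sum(): print(y,j.sum(),np.median(W[j,2]).round(1))
E
```

```text
time_s: 8.98
eef_pos: [636.0, -106.2, 57.8]
tcp_rot: [[-0.149, -0.003, 0.989], [-0.989, 0.001, -0.149], [-0.0, -1.0, -0.003]]
wrist_force: [-0.2, 0.7, -0.1]
gripper_width: 0.3
[ 636.  -106.2   57.8] [-0.2  0.7 -0.1]
[ 636.6 -106.4   58.6] [ 0.6 -0.6  0.1] 9.0333
26 24 43.1
32 38 42.9
38 98 57.2
44 49 58.7
50 38 57.2
56 37 56.5
62 42 55.4
68 38 54.1
74 37 52.5
80 35 51.7
86 37 50.2
92 36 49.6
98 21 48.0
104 15 42.9
```

View pics/side8z.png

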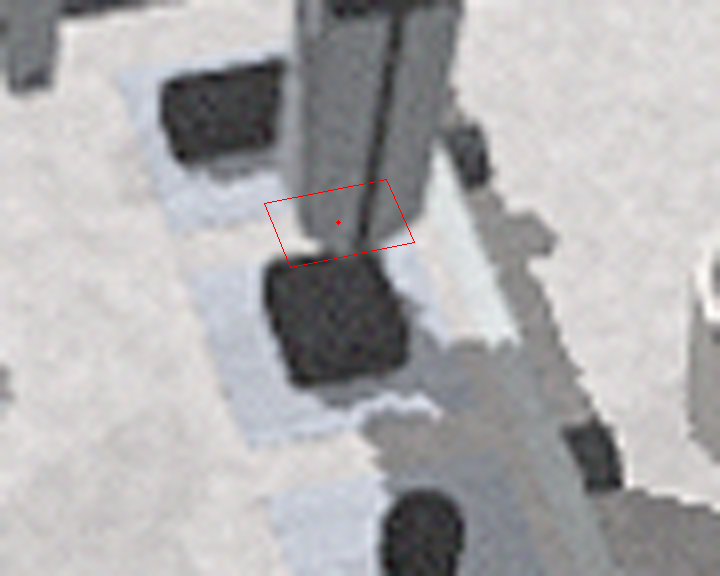

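Depth shows the rocker sloping down towards its marked end (58.7 mm to 48 mm), the mirror of before, so it is fully on. The tip is lined up with the square key: gap at (360,245), key top around (333,308). I'll descend onto it.

```bash
python3 -m pendant '[{"tx":0.5,"ty":3,"tz":0,"wx":0,"wy":0,"wz":0,"hand":1},{"tx":0.5,"ty":5,"tz":0,"wx":0,"wy":0,"wz":0,"hand":1},{"tx":0,"ty":5,"tz":0,"wx":0,"wy":0,"wz":0,"hand":1},{"tx":0,"ty":3,"tz":0,"wx":0,"wy":0,"wz":0,"hand":1},{"tx":0,"ty":1,"tz":0,"wx":0,"wy":0,"wz":0,"hand":1}]'
python3 -m pendant '[{"tx":0,"ty":1,"tz":0,"wx":0,"wy":0,"wz":0,"hand":1},{"tx":0,"ty":1,"tz":0,"wx":0,"wy":0,"wz":0,"hand":1},{"tx":0,"ty":1,"tz":0,"wx":0,"wy":0,"wz":0,"hand":1},{"tx":0,"ty":0,"tz":0,"wx":0,"wy":0,"wz":0,"hand":1},{"tx":0,"ty":0,"tz":0,"wx":0,"wy":0,"wz":0,"hand":1}]'
python3 look.py 9 350 260 90 72 24
python3 -c "
from h import *
print((w2p('side',[[638,-107.3,56]])-[350,260]+.5)*8)"
```

```text
time_s: 9.5
eef_pos: [636.7, -108.1, 41.0]
tcp_rot: [[-0.149, -0.002, 0.989], [-0.989, 0.001, -0.149], [-0.0, -1.0, -0.002]]
wrist_force: [0.6, 0.4, -0.5]
gripper_width: 0.7
time_s: 9.92
eef_pos: [637.4, -108.2, 39.4]
tcp_rot: [[-0.149, 0.0, 0.989], [-0.989, -0.0, -0.149], [-0.0, -1.0, 0.0]]
wrist_force: [-0.8, -0.1, 0.6]
gripper_width: 0.6
[ 637.4 -108.2   39.4] [-0.8 -0.1  0.6]
[ 637.5 -108.2   39.4] [ 0.2 -1.   0.4] 9.9667
[[333.87798631 306.89565848]]
```

View pics/side9z.png

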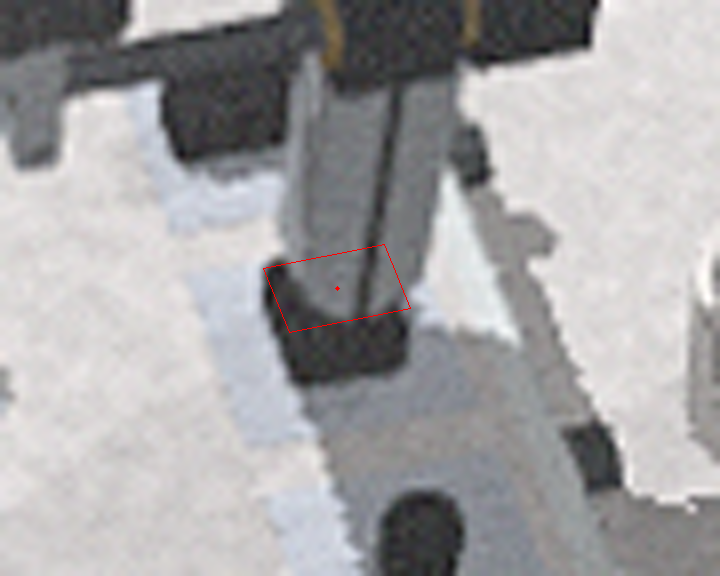

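The tip is over the square key, slightly right of centre (gap at x=360 against about 347 wanted). I'll shift -2 mm and press down slowly.

```bash
python3 -m pendant '[{"tx":0,"ty":0.8,"tz":-1,"wx":0,"wy":0,"wz":0,"hand":1},{"tx":0,"ty":0.8,"tz":-1,"wx":0,"wy":0,"wz":0,"hand":1},{"tx":0,"ty":0.8,"tz":0,"wx":0,"wy":0,"wz":0,"hand":1},{"tx":0,"ty":0.8,"tz":0,"wx":0,"wy":0,"wz":0,"hand":1},{"tx":0,"ty":0.8,"tz":0,"wx":0,"wy":0,"wz":0,"hand":1}]'
python3 -m pendant '[{"tx":0,"ty":0.8,"tz":0,"wx":0,"wy":0,"wz":0,"hand":1},{"tx":0,"ty":0.8,"tz":0,"wx":0,"wy":0,"wz":0,"hand":1},{"tx":0,"ty":0.8,"tz":0,"wx":0,"wy":0,"wz":0,"hand":1},{"tx":0,"ty":0.6,"tz":0,"wx":0,"wy":0,"wz":0,"hand":1},{"tx":0,"ty":0,"tz":0,"wx":0,"wy":0,"wz":0,"hand":1}]'
python3 look.py 10 350 260 90 72 24
```

```text
time_s: 10.38
eef_pos: [635.3, -107.9, 35.2]
tcp_rot: [[-0.149, -0.0, 0.989], [-0.989, 0.0, -0.149], [-0.0, -1.0, -0.0]]
wrist_force: [-0.5, 0.0, 0.2]
gripper_width: 0.5
time_s: 10.8
eef_pos: [635.4, -107.9, 32.5]
tcp_rot: [[-0.149, 0.0, 0.989], [-0.989, 0.0, -0.149], [-0.0, -1.0, 0.0]]
wrist_force: [-0.2, 0.4, 0.6]
gripper_width: 0.1
[ 635.4 -107.9   32.5] [-0.2  0.4  0.6]
[ 635.4 -107.9   32.5] [-0.  -0.   1.2] 10.85
```

View pics/side10z.png

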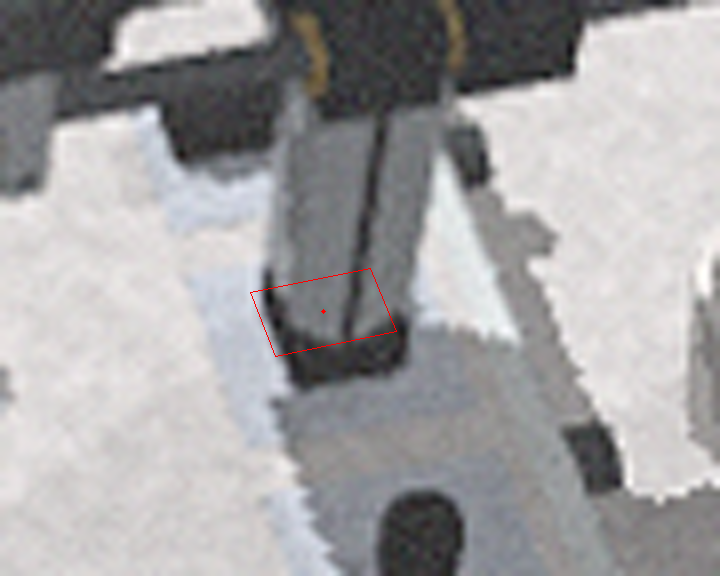

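It is well centred now, with the gap at (345,338) and contact beginning. I'll press.

```bash
python3 -m pendant '[{"tx":0,"ty":0.8,"tz":0,"wx":0,"wy":0,"wz":0,"hand":1},{"tx":0,"ty":0.8,"tz":0,"wx":0,"wy":0,"wz":0,"hand":1},{"tx":0,"ty":0.8,"tz":0,"wx":0,"wy":0,"wz":0,"hand":1},{"tx":0,"ty":0.8,"tz":0,"wx":0,"wy":0,"wz":0,"hand":1},{"tx":0,"ty":0,"tz":0,"wx":0,"wy":0,"wz":0,"hand":1}]'
python3 -m pendant '[{"tx":0,"ty":0.8,"tz":0,"wx":0,"wy":0,"wz":0,"hand":1},{"tx":0,"ty":0.8,"tz":0,"wx":0,"wy":0,"wz":0,"hand":1},{"tx":0,"ty":0.8,"tz":0,"wx":0,"wy":0,"wz":0,"hand":1},{"tx":0,"ty":0.8,"tz":0,"wx":0,"wy":0,"wz":0,"hand":1},{"tx":0,"ty":0,"tz":0,"wx":0,"wy":0,"wz":0,"hand":1}]'
python3 -m pendant '[{"tx":0,"ty":0.6,"tz":0,"wx":0,"wy":0,"wz":0,"hand":1},{"tx":0,"ty":0.6,"tz":0,"wx":0,"wy":0,"wz":0,"hand":1},{"tx":0,"ty":0.6,"tz":0,"wx":0,"wy":0,"wz":0,"hand":1},{"tx":0,"ty":0,"tz":0,"wx":0,"wy":0,"wz":0,"hand":1},{"tx":0,"ty":0,"tz":0,"wx":0,"wy":0,"wz":0,"hand":1}]'
```

```text
time_s: 11.27
eef_pos: [635.4, -107.9, 29.0]
tcp_rot: [[-0.149, 0.0, 0.989], [-0.989, 0.0, -0.149], [-0.0, -1.0, 0.0]]
wrist_force: [-0.7, -0.2, 1.0]
gripper_width: 0.5
time_s: 11.68
eef_pos: [635.4, -107.9, 25.6]
tcp_rot: [[-0.149, 0.0, 0.989], [-0.989, 0.0, -0.149], [-0.0, -1.0, 0.0]]
wrist_force: [-0.4, -0.4, 0.9]
gripper_width: 0.5
time_s: 12.1
eef_pos: [635.5, -107.9, 24.7]
tcp_rot: [[-0.149, 0.0, 0.989], [-0.989, -0.0, -0.149], [0.0, -1.0, 0.0]]
wrist_force: [-2.2, 0.5, 5.0]
gripper_width: 0.6
```

```bash
python3 -m pendant '[{"tx":0,"ty":0.6,"tz":0,"wx":0,"wy":0,"wz":0,"hand":1},{"tx":0,"ty":0.6,"tz":0,"wx":0,"wy":0,"wz":0,"hand":1},{"tx":0,"ty":0.4,"tz":0,"wx":0,"wy":0,"wz":0,"hand":1},{"tx":0,"ty":0,"tz":0,"wx":0,"wy":0,"wz":0,"hand":1},{"tx":0,"ty":0,"tz":0,"wx":0,"wy":0,"wz":0,"hand":1}]'
python3 look.py 11 350 260 90 72 24
```

```text
time_s: 12.52
eef_pos: [635.5, -107.9, 23.6]
tcp_rot: [[-0.149, 0.001, 0.989], [-0.989, -0.0, -0.149], [0.0, -1.0, 0.001]]
wrist_force: [-3.2, 1.0, 7.0]
gripper_width: 0.5
[ 635.5 -107.9   23.6] [-3.2  1.   7. ]
[ 635.5 -107.9   23.6] [-2.   0.3  7.3] 12.5667
```

View pics/side11z.png

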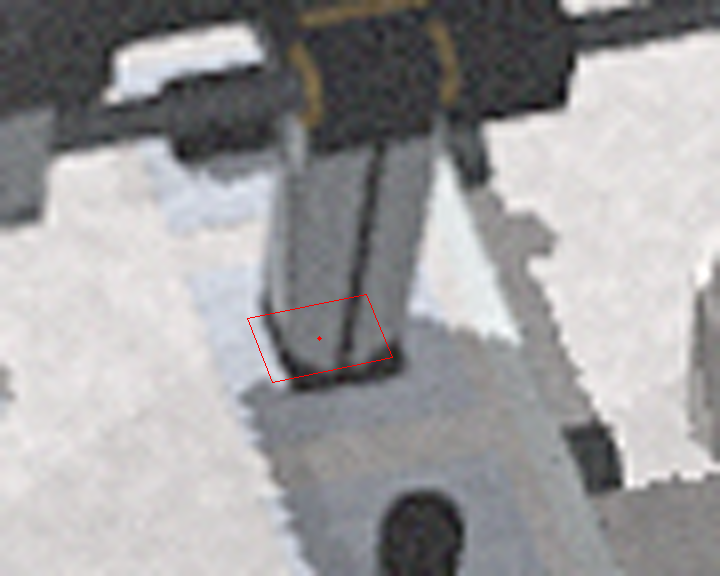

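```bash
python3 -m pendant '[{"tx":0,"ty":0.6,"tz":0,"wx":0,"wy":0,"wz":0,"hand":1},{"tx":0,"ty":0.6,"tz":0,"wx":0,"wy":0,"wz":0,"hand":1},{"tx":0,"ty":0.6,"tz":0,"wx":0,"wy":0,"wz":0,"hand":1},{"tx":0,"ty":0,"tz":0,"wx":0,"wy":0,"wz":0,"hand":1},{"tx":0,"ty":0,"tz":0,"wx":0,"wy":0,"wz":0,"hand":1}]'
```

```text
time_s: 12.98
eef_pos: [635.5, -107.9, 22.6]
tcp_rot: [[-0.149, 0.001, 0.989], [-0.989, -0.0, -0.149], [0.0, -1.0, 0.001]]
wrist_force: [-3.9, 0.8, 9.1]
gripper_width: 0.3
```

9 N rising at about 2.3 N/mm matches the cap spring at the stop. I'll withdraw up, then away to the left so both cameras are clear.

```bash
python3 -m pendant '[{"tx":0,"ty":-5,"tz":0,"wx":0,"wy":0,"wz":0,"hand":1},{"tx":0,"ty":-20,"tz":0,"wx":0,"wy":0,"wz":0,"hand":1},{"tx":0,"ty":-35,"tz":0,"wx":0,"wy":0,"wz":0,"hand":1},{"tx":0,"ty":-40,"tz":0,"wx":0,"wy":0,"wz":0,"hand":1},{"tx":0,"ty":-35,"tz":0,"wx":0,"wy":0,"wz":0,"hand":1}]'
python3 -m pendant '[{"tx":-10,"ty":-20,"tz":-20,"wx":0,"wy":0,"wz":0,"hand":1},{"tx":-20,"ty":0,"tz":-30,"wx":0,"wy":0,"wz":0,"hand":1},{"tx":-20,"ty":0,"tz":-30,"wx":0,"wy":0,"wz":0,"hand":1},{"tx":-20,"ty":0,"tz":-30,"wx":0,"wy":0,"wz":0,"hand":1},{"tx":-20,"ty":0,"tz":-30,"wx":0,"wy":0,"wz":0,"hand":1}]'
python3 -m pendant '[{"tx":-35,"ty":0,"tz":-15,"wx":0,"wy":0,"wz":0,"hand":1},{"tx":-35,"ty":0,"tz":-15,"wx":0,"wy":0,"wz":0,"hand":1},{"tx":-35,"ty":0,"tz":-15,"wx":0,"wy":0,"wz":0,"hand":1},{"tx":-35,"ty":0,"tz":-15,"wx":0,"wy":0,"wz":0,"hand":1},{"tx":-35,"ty":0,"tz":-15,"wx":0,"wy":0,"wz":0,"hand":1}]'
python3 -m pendant '[{"tx":-35,"ty":0,"tz":-10,"wx":0,"wy":0,"wz":0,"hand":1},{"tx":-35,"ty":0,"tz":-10,"wx":0,"wy":0,"wz":0,"hand":1},{"tx":-25,"ty":0,"tz":0,"wx":0,"wy":0,"wz":0,"hand":1},{"tx":-10,"ty":0,"tz":0,"wx":0,"wy":0,"wz":0,"hand":1},{"tx":0,"ty":0,"tz":0,"wx":0,"wy":0,"wz":0,"hand":1}]'
python3 - <<'E'
from h import *
for n in("top","side"):
    p,d=ctrl.snapshot(n); cv2.imwrite(f"pics/{n}12.png",p); np.save(f"pics/{n}12d.npy",d)
C=np.array([589,-127.5]); th=np.radians(-9.2); R=np.array([[np.cos(th),-np.sin(th)],[np.sin(th),np.cos(th)]])
for tag in("0","12"):
  for n in("top","side"):
    d=np.load(f"pics/{n}{tag}d.npy"); v,u=np.mgrid[0:480,0:640]; W=pd2w(n,u,v,d); L=(W[:,:2]-C)@R; ok=d.ravel()>0
    r=[]
    for y in(82.5,27.5,-27.5,-82.5):
        k=ok&(abs(L[:,0]-44.5)<4.5)&(abs(L[:,1]-y)<4.5)&(W[:,2]>38)&(W[:,2]<70); r.append((int(k.sum()),float(np.median(W[k,2]).round(1)) if k.sum() else None))
    q=[]
    for y in(44,56,68,80,92):
        k=ok&(abs(L[:,0]+44)<10)&(abs(L[:,1]-y)<4)&(W[:,2]>38)&(W[:,2]<70); q.append(float(np.median(W[k,2]).round(1)) if k.sum() else None)
    print(tag,n,r,q)
o=ctrl.get_obs();print(o['wrist_force'].round(1),o['time_s'])
E
```

```text
time_s: 13.4
eef_pos: [635.2, -107.8, 156.2]
tcp_rot: [[-0.149, -0.001, 0.989], [-0.989, 0.0, -0.149], [-0.0, -1.0, -0.001]]
wrist_force: [-0.0, -1.2, 0.3]
gripper_width: 0.5
time_s: 13.82
eef_pos: [509.2, 2.8, 174.7]
tcp_rot: [[-0.15, -0.0, 0.989], [-0.989, 0.0, -0.15], [-0.0, -1.0, -0.0]]
wrist_force: [1.3, 0.8, -0.7]
gripper_width: 0.7
time_s: 14.23
eef_pos: [461.7, 187.8, 175.0]
tcp_rot: [[-0.15, 0.0, 0.989], [-0.989, 0.0, -0.15], [-0.0, -1.0, 0.0]]
wrist_force: [0.4, 0.9, -0.3]
gripper_width: 0.8
time_s: 14.65
eef_pos: [458.0, 294.7, 174.4]
tcp_rot: [[-0.146, -0.001, 0.989], [-0.989, -0.0, -0.146], [0.001, -1.0, -0.001]]
wrist_force: [0.1, -0.2, -0.2]
gripper_width: 0.3
0 top [(22, 56.9), (17, 56.3), (21, 55.5), (18, 55.2)] [49.5, 52.5, 55.4, 57.2, 59.5]
0 side [(35, 55.6), (22, 58.0), (52, 55.9), (31, 56.4)] [49.5, 51.9, 54.4, 56.9, 59.3]
12 top [(20, 55.9), (19, 48.6), (18, 55.9), (19, 55.8)] [58.8, 56.5, 53.5, 51.0, 48.9]
12 side [(31, 55.3), (25, 49.4), (51, 55.5), (32, 56.1)] [58.0, 56.4, 54.2, 51.5, 49.3]
[ 0.  -0.1 -0.4] 14.75
```

View pics/top12.png

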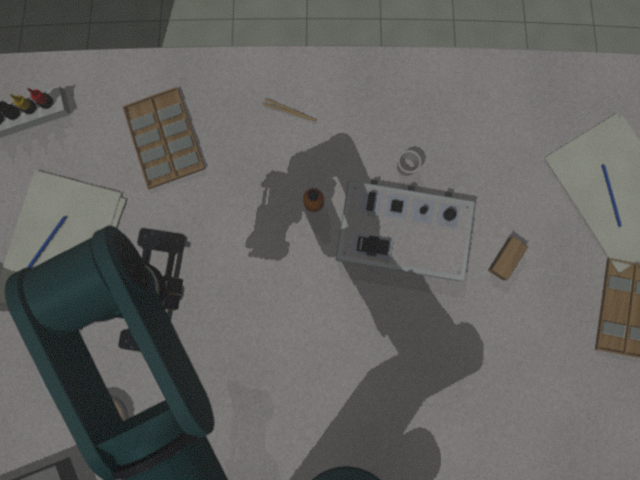

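View pics/side12.png

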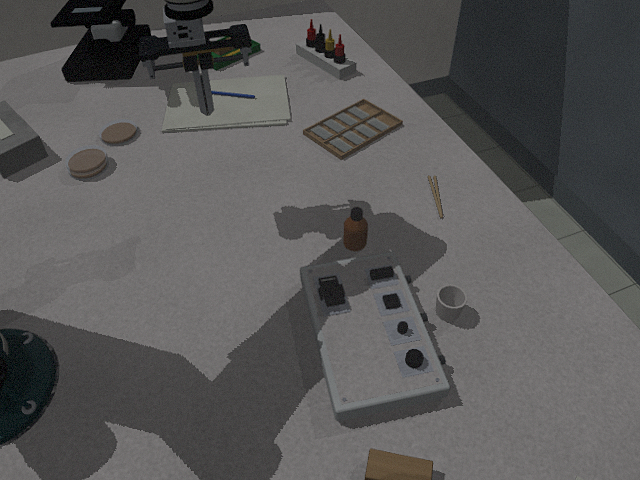

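Both views are clear. The square key is about 8 mm lower (56.3 to 48.6 in the top view, 58.0 to 49.4 in the side view) and the other three are still at about 55-56 mm. The rocker slope is mirrored. The bottle (313,200), pot (410,160) and slide box (508,256) are unmoved in the top view. I'm handing in.

```bash
python3 -c "
from bench import ctrl
print(ctrl.job_done())"
```

```text
the job is handed in; nothing more can be done
None
```

I pressed the raised end of the rocker until it tipped fully over. Then I pressed the square key (second from the +y end) fully down with closed fingertips, withdrew, and handed in at 14.75 s.

- **Rocker:** The last force reading on it was about 8 N, past its 4 N stop. Afterwards the heights along it, in both cameras, are the mirror of before (marked end down from about 59 to 49 mm), so it is on.
- **Square key:** The last force reading on it was about 9 N, past its 5 N stop. Its top is 7.7 mm (top camera) and 8.6 mm (side camera) lower than before, so it is fully down and staying there.
- **Left alone:** The other three keys are still at 55–56 mm. The bottle, slide box and pot look unmoved. The arm is well clear, with no force on it.
- **Disagreements:**
  - The visible fingertips end about 20–24 mm short of the reported TCP, so I set the press depth by force and camera rather than by reported height.
  - The force while the square key travelled read only about 1 N, against the 3 N stated.
  - The two cameras put the rocker's white line 3–4 mm apart at the stated height, and I used a position between them.

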